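Wind the timer and air the drying box under its sprung hood

ROBOT

A 6-joint arm with a two-finger parallel gripper is mounted at the origin on the work surface. World frame = base frame: x ahead of the robot, y to its left, z up, the work surface at z = 0. Lengths are in m, angles in degrees, forces in N, time in s.
With the tool pointing down it reaches from about 0.425 to 0.95 m from the base axis. Payload 3.5 kg.
Tool frame: the origin (TCP) lies where the fingers leave the gripper's body, on its centre line; the fingertips stand 73 mm ahead of it and the grasp point (between the pads) lies 54 mm ahead of it; z points along the fingers, y is the line along which they close (so a half turn about z gives the same grasp; the last joint's range is limited). The gripper opens to 85 mm and grips with 20 to 120 N. Pads are 22 mm wide; open, the fingers measure 114 mm over their backs; the gripper's body (76 mm by 85 mm) begins 54 mm behind the grasp point. The pads swing forward as they close: fully open they stand 13 mm farther back than shut.
Start: joints at [-77.75, 16.404, 90.338, -0, 73.258, -8.594], TCP at [0.24, -0.631, 0.304] pointing down, gripper open.
Joint ranges: [-158.93, 158.93], [-51.34, 127.21], [12.03, 142.37], [-87.48, 267.48], [13.55, 161.25], [-162.69, 162.69]. Speed limits (degrees/s): [159.86, 159.86, 180, 180, 180, 180].

INTERFACE

Orientations are given as [roll, pitch, yaw] about the fixed x, y, z axes, in that order (R = Rz(yaw) Ry(pitch) Rx(roll)).
In Python, from station import ctrl, optics gives the robot as it stands. The module is installed in compiled form; this text tells all that it offers.
- The arm moves only by the shell command python3 -m handwheel 'ROWS' [FORCE]. ROWS is a JSON object of lists of equal length, an entry for each row: "rot": the turn, a rotation vector about the tool's x, y, z in degrees, a list of three; "xyz": the shift along the tool's x, y, z in mm, a list of three; "grip": the opening, from -1 (shut) to 1 (fully open). In form: {"rot": [[ax, ay, az], ...], "xyz": [[tx, ty, tz], ...], "grip": [grip, ...]}. A call has 1 to 12 rows; each row is the pose to reach, as a shift and turn from the pose commanded when the call began, along the tool's axes at that moment; what a row does not reach only later rows make up. A row lasts 1/12 s, in which the tool goes at most 41.7 mm and 7.16 degrees, less where a joint would pass 70% of its speed; a pose out of reach is approached as far as the arm can. A call with a gripper value outside its range is refused whole. The fingers move at their own pace and stop on an object; FORCE is the grip in N (left out, the last holds). Time passes only in rows, so rows that repeat a pose let the fingers close. It gives the time, the measured TCP pose, the force, the opening and the grip force at its end, in the units of the state.
- ctrl.get_state(): the state, without advancing time (a new reading comes with each control period).
- optics.capture(name): name is "side" or "top"; returns a dict with "color" (400x640x3 uint8, blue, green, red), "intrinsics" (3x3 intrinsics, pixels), "extrinsics" (4x4, takes a point from world to camera coordinates). Camera axes: x right, y down, z forward; pixel columns grow to the right and rows downward; lengths in m; the calibration is good to about 2 mm. A picture is of the moment at which its call begins. There is no depth.
- ctrl.finish_job(): hands the job in; it is judged then, once.
The state is a dict: "clock": time; "joints": joint angles; "joint_vel": joint speeds; "effort": joint torques, N m; "position": TCP position; "tcp_rot": TCP orientation; "wrist_force": force on the tool from outside, world axes, zero at the start; "ft_torque": the same for the moment, N m; "finger_gap": opening from 0.0 (shut) to 1.0 (fully open); "gripper_force": force on a finger pad.
Only numpy, scipy, OpenCV 4.12 (cv2) and the standard library are available. Lean on these libraries where they do the work, as an engineer would, in place of code of your own. Each camera call takes 0.05 s, during which the arm holds its last target. There are 200 camera calls.

TASK

Air the bench drying box: first wind the wing key of the clockwork timer clockwise (seen from above), in several short turns, all the way to its stop. Then take the hood of the box by its bar handle, raise it just past its balance point, where its spring starts to carry it open, without letting it swing wide open, and bring it back and hold it a few degrees below the balance point, where it would fall shut if let go. Finish while still holding the hood there by its handle; leave the tin, the jar and the screwdriver where they are.

Things in the scene. Friction and masses are not known exactly. Their poses are not given: they have to be found in the camera images.
- key (a joint): winding angle of the timer's key, rad: 0 run down, 2.8 the stop (fully wound); starts between 0 and 0.6. Grows as the key is turned clockwise seen from above. Its spring stiffens (0.12 N m to turn at first, 0.19 N m near the stop), but a ratchet holds the key wherever it is let go. One grasp can turn it about 1.4 rad.
- key_grip (a point): centre of the upright wing of the brass key, on its turning axis, 88 mm above the bench. Wing: 44 mm wide along this point's x, 9 mm thick along its y, 73 to 103 mm above the bench; pinch its thickness from above. The point turns with the key. Below is the timer's white case, 90 x 90 x 60 mm, fixed to the bench, left or right of the drying box.
- hood (a joint): opening angle of the hood, rad: 0 shut (level), 1.70 wide open. Balance point at 1.10 (63 degrees from level): below it the hood falls shut by itself (about 2.4 N at the handle when shut, under 1 N within 0.2 rad of the balance), above it the spring carries it wide open (under 2 N). It moves freely, nearly without friction.
- hood_handle (a point): middle of the hood's black round bar handle, 12 mm thick, 130 mm long along this point's y (as the hinge), 110 mm clear between its side arms. It lies 50 mm clear in front of the box (robot side), 97 mm above the bench when shut. Pinch it from above, one finger in front and one behind; it turns in the pinch as the hood swings. The point turns with the hood.
- hood_hinge (a point): middle of the hood's hinge axis, which is level, along this point's y, on the top far edge of the grey steel drying box (170 mm deep, 220 mm wide, 85 mm high, fixed). Hood shut, the handle bar lies 220 mm from it along the point's -x (towards the robot) and 12 mm above it, and rises in an arc about it. The point turns with the hood.
- tin: plain steel tin, 70 mm across, 90 mm high, standing on the other side of the box from the timer; origin at the centre of its underside; leave alone
- jar: closed glass jar, 72 mm across, 100 mm high, beyond the box to the right; origin at the centre of its underside; leave alone
- driver: small screwdriver, 160 mm long, lying on the bench beyond the box to the left, along its own x; leave alone
There are look-alikes about, which are no part of the job. Leave any blue, green or purple look-alike of the part that bears key alone.

How it is judged (in metres and radians):
On the way, in this order (a step that is already met when the one before it is completed fails the run):
1. the timer's key is wound to its stop (at least 2.5 of 2.8 rad) while the hood is still shut (value of joint key above 2.5 rad and value of joint hood below 0.2 rad), for 0.2 s.
2. the hood has been raised past its balance point (over 1.13 rad) (value of joint hood above 1.13 rad), for 0.1 s.
At the end, for the whole second after the job is handed in: The key is still wound (over 2.4 rad), and the hood is held still by the fingers at its handle, between 0.85 and 1.06 rad, that is 2 to 14 degrees below its balance point at 1.10 rad, with no loose thing propping it (value of joint key above 2.4 rad and value of joint hood between 0.85 and 1.06 rad and velocity of joint hood between -0.1 and 0.1 rad/s and contact force between the fingers and hood above 0.1 N and distance between the grasp point and hood_handle below 0.08 m and contact force between each of tin, jar, driver and hood below 0.1 N); the arm keeps its last pose, push and grip.
It fails at once if the hood swings wide open (over 1.5 rad) (value of joint hood above 1.5 rad).
It fails at once if the tin, the jar or the screwdriver is moved by more than 20 mm (distance of any of tin, jar, driver from where it was at the start of the episode above 0.02 m).
It also fails if it takes over 72 s, if anything falls off the work surface, if the arm or the gripper's body presses on something with over 40 N, if the wrist force passes 120 N, or if a joint passes its speed limit or range.

## Working session

There is one attempt and no reset: what is moved stays moved. The work goes in short steps, Python scripts to look and compute and a shell command to move; the robot and the scene stay as the last step left them, time stands still between calls to the robot, and variables do not carry over. Pictures are saved under pics/ and viewed, at most 10 in all, crops included, and the job is handed in when it is done.

```bash
mkdir -p pics; cat > h.py <<'E'
import numpy as np, cv2
from station import ctrl, optics
def cap(n):
    c=optics.capture(n); return c['color'],np.array(c['intrinsics']),np.array(c['extrinsics'])
def ray(K,E,u,v):
    R,t=E[:3,:3],E[:3,3]; d=R.T@np.linalg.inv(K)@np.array([u,v,1.]); return -R.T@t,d
def onz(K,E,u,v,z):
    o,d=ray(K,E,u,v); return o+d*(z-o[2])/d[2]
def proj(K,E,p):
    q=K@(E[:3,:3]@np.array(p)+E[:3,3]); return q[:2]/q[2]
E
python3 - <<'E'
from h import *
s=ctrl.get_state();print({k:s[k] for k in ('clock','position','tcp_rot','finger_gap','wrist_force')})
for n in('top','side'):
    c,K,E=cap(n);cv2.imwrite(f'pics/{n}0.png',c);np.savez(n,K=K,E=E);print(n,K.round(1).tolist(),E.round(3).tolist())
E
```

```text
{'clock': 0.0, 'position': array([ 0.24009815, -0.63033927,  0.3025175 ]), 'tcp_rot': array([-1.79865480e+02, -2.01508833e-02,  2.08434125e+01]), 'finger_gap': 1.0017517703359846, 'wrist_force': array([ 0.59830899, -0.61388118, -0.27364915])}
top [[418.2, 0.0, 317.1], [0.0, 418.2, 193.9], [0.0, 0.0, 1.0]] [[-0.014, -1.0, -0.011, -0.063], [-0.992, 0.015, -0.123, 0.477], [0.123, 0.009, -0.992, 1.351], [0.0, 0.0, 0.0, 1.0]]
side [[520.7, 0.0, 321.2], [0.0, 520.7, 202.1], [0.0, 0.0, 1.0]] [[-0.798, -0.603, -0.012, 0.319], [-0.41, 0.557, -0.722, 0.279], [0.442, -0.571, -0.692, 1.337], [0.0, 0.0, 0.0, 1.0]]
```

View pics/top0.png

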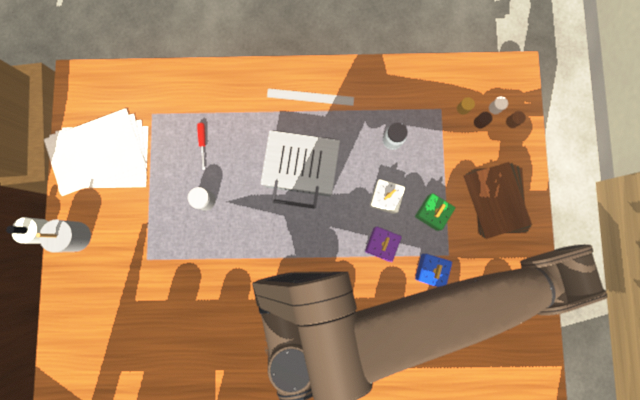

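View pics/side0.png

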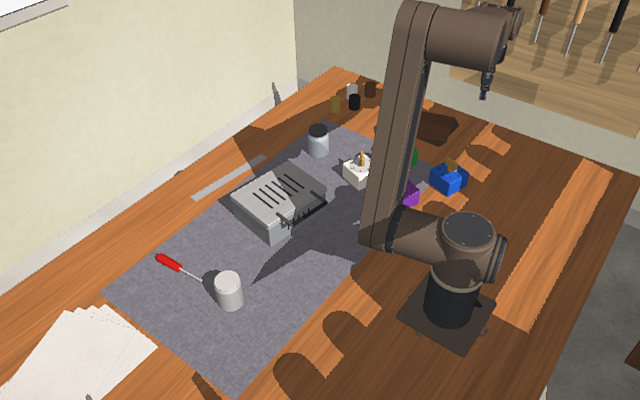

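Top view: white timer at (388,195), with green (436,211), purple (384,243) and blue (434,270) look-alikes. The drying box is at (300,163), its handle at about (296,204), the tin at (199,198), the jar at (397,134) and the driver at (202,140). Key candidates are those four cases. I choose the white one, as described, and check it in a close crop.

```bash
python3 - <<'E'
from h import *
c=cv2.imread('pics/top0.png')
a=cv2.resize(c[170:225,355:420],None,fx=6,fy=6,interpolation=2); b=cv2.resize(c[120:215,250:350],None,fx=4,fy=4,interpolation=2)
o=np.zeros((400,800,3),np.uint8);o[:330,:390]=a;o[:380,400:800]=b
cv2.imwrite('pics/crop1.png',o)
hsv=cv2.cvtColor(c,cv2.COLOR_BGR2HSV)
f=np.load('top.npz');K,E=f['K'],f['E']
sub=hsv[170:225,360:415]
# brass wing
m=((sub[...,0]>8)&(sub[...,0]<32)&(sub[...,1]>90)&(sub[...,2]>60)).astype(np.uint8)
n,l,st,ce=cv2.connectedComponentsWithStats(m)
for i in range(1,n):
    print(st[i],ce[i]+[360,170])
ys,xs=np.nonzero(m);print(sorted(zip(xs+360,ys+170)))
E
```

```text
[24 19 12 11 47] [389.08510638 194.17021277]
[(np.int64(384), np.int64(198)), (np.int64(384), np.int64(199)), (np.int64(385), np.int64(196)), (np.int64(385), np.int64(197)), (np.int64(385), np.int64(198)), (np.int64(385), np.int64(199)), (np.int64(386), np.int64(194)), (np.int64(386), np.int64(195)), (np.int64(386), np.int64(196)), (np.int64(386), np.int64(197)), (np.int64(386), np.int64(198)), (np.int64(387), np.int64(193)), (np.int64(387), np.int64(194)), (np.int64(387), np.int64(195)), (np.int64(387), np.int64(196)), (np.int64(387), np.int64(197)), (np.int64(388), np.int64(193)), (np.int64(388), np.int64(194)), (np.int64(388), np.int64(195)), (np.int64(388), np.int64(196)), (np.int64(388), np.int64(197)), (np.int64(389), np.int64(193)), (np.int64(389), np.int64(194)), (np.int64(389), np.int64(195)), (np.int64(389), np.int64(196)), (np.int64(389), np.int64(197)), (np.int64(390), np.int64(192)), (np.int64(390), np.int64(193)), (np.int64(390), np.int64(194)), (np.int64(390), np.int64(195)), (np.int64(390), np.int64(196)), (np.int64(391), np.int64(191)), (np.int64(391), np.int64(192)), (np.int64(391), np.int64(193)), (np.int64(391), np.int64(194)), (np.int64(391), np.int64(195)), (np.int64(392), np.int64(190)), (np.int64(392), np.int64(191)), (np.int64(392), np.int64(192)), (np.int64(392), np.int64(193)), (np.int64(393), np.int64(190)), (np.int64(393), np.int64(191)), (np.int64(393), np.int64(192)), (np.int64(394), np.int64(189)), (np.int64(394), np.int64(190)), (np.int64(394), np.int64(191)), (np.int64(395), np.int64(190))]
```

View pics/crop1.png

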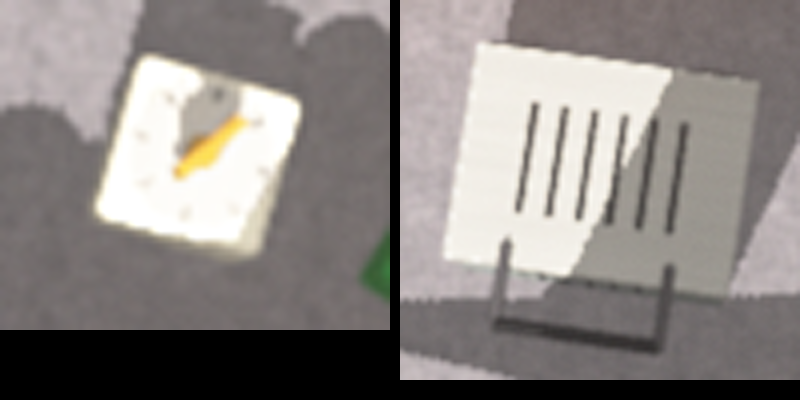

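The crop confirms the white case: its brass wing runs from px (384,199) to (395.5,190). The handle bar runs from (273.5,201) to (315,207).

```bash
python3 - <<'E'
from h import *
f=np.load('top.npz');K,E=f['K'],f['E'];g=np.load('side.npz');Ks,Es=g['K'],g['E']
c=cv2.imread('pics/top0.png');s=cv2.imread('pics/side0.png')
def brass(im,x0,x1,y0,y1):
    h=cv2.cvtColor(im,cv2.COLOR_BGR2HSV)[y0:y1,x0:x1]
    m=((h[...,0]>8)&(h[...,0]<32)&(h[...,1]>110)&(h[...,2]>60)).astype(np.uint8)
    n,l,st,ce=cv2.connectedComponentsWithStats(m);i=1+np.argmax(st[1:,4]);ys,xs=np.nonzero(l==i)
    print(st[i]);return np.c_[xs+x0,ys+y0].astype(float)
p=brass(c,365,412,172,220);q=brass(s,345,372,145,175)
for P in(p,q):print(P.mean(0))
w=np.array([onz(K,E,u,v,.1)for u,v in p]);m=w.mean(0);_,_,V=np.linalg.svd(w-m);print('wing top',m,np.degrees(np.arctan2(V[0,1],V[0,0])),np.ptp((w-m)@V[0]),np.ptp((w-m)@V[1]))
a,b=onz(K,E,384,199,.1),onz(K,E,395.5,189.5,.1);print('ends',a,b,np.linalg.norm(a-b),np.degrees(np.arctan2(*(b-a)[1::-1])))
print('side at z .088',onz(Ks,Es,*q.mean(0),.088),proj(Ks,Es,[m[0],m[1],.088]))
a,b=onz(K,E,273.5,201.5,.103),onz(K,E,315.,207,.103);print('bar',a,b,(a+b)/2,np.linalg.norm(a-b),np.degrees(np.arctan2(*(a-b)[1::-1])))
# case corners
for u,v in[(379,179),(405,187),(398.5,212),(371.5,205.5)]:print('case',onz(K,E,u,v,.06))
for u,v in[(269.5,130.5),(340,140.5),(332,195),(261,185)]:print('hood',onz(K,E,u,v,.097))
print('barproj side',proj(Ks,Es,a),proj(Ks,Es,b))
o=s[130:260,215:385];cv2.imwrite('pics/crop2.png',cv2.resize(o,None,fx=4,fy=4,interpolation=2))
E
```

```text
[19 18 12  9 39]
[14  6  5 15 50]
[389.20512821 194.17948718]
[361.38 158.8 ]
wing top [ 0.4634784  -0.29608602  0.1       ] 128.62391545766008 0.04286913532184608 0.013518282408094624
ends [ 0.44857955 -0.27933978  0.1       ] [ 0.4779088  -0.31625104  0.1       ] 0.047144953320862194 -51.52975787096161
side at z .088 [ 0.46111441 -0.29316627  0.088     ] [361.27470008 158.05181888]
bar [0.4456884 0.0653921 0.103    ] [ 0.42651294 -0.0638012   0.103     ] [0.43610067 0.00079545 0.103     ] 0.13060860192289042 81.5575342684277
case [ 0.51827411 -0.27146084  0.06      ]
case [ 0.49084146 -0.35433431  0.06      ]
case [ 0.41037688 -0.3303396   0.06      ]
case [ 0.43258108 -0.2446383   0.06      ]
hood [0.67503135 0.07858951 0.097     ]
hood [ 0.63846255 -0.14622682  0.097     ]
hood [ 0.46401423 -0.11751341  0.097     ]
hood [0.49918807 0.10541761 0.097     ]
barproj side [293.05641162 223.39776262] [326.85059485 200.06682075]
```

View pics/crop2.png

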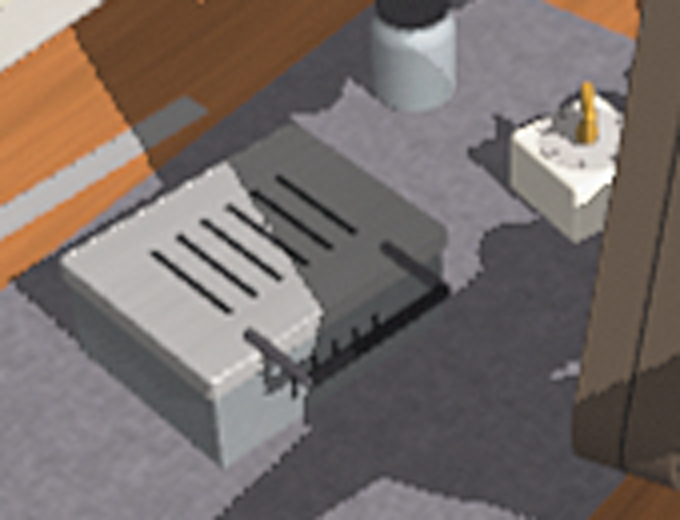

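The crop shows the brass wing on the white case at side px (361,158) and the black bar running from about (291,226) to (326,203). Both match the top-view points: key (0.463,-0.295), handle (0.436,0.001), hinge about (0.653,-0.033) and box yaw about -8.6°. The bar measures 131 mm and the wing about 43–47 mm, which agrees with the sizes given. Now I approach above the key.

```bash
cat >> h.py <<'E'
from scipy.spatial.transform import Rotation as Ro
def go(p,rpy):
    s=ctrl.get_state();R=Ro.from_euler('xyz',s['tcp_rot'],degrees=True);T=Ro.from_euler('xyz',rpy,degrees=True)
    print('xyz',(R.inv().apply(np.array(p)-s['position'])*1e3).round(1),'rot',(R.inv()*T).as_rotvec(degrees=True).round(1))
def st():
    s=ctrl.get_state()
    for k in('clock','position','tcp_rot','joints','wrist_force','ft_torque','finger_gap','gripper_force'):print(k,np.round(s[k],3))
E
python3 -m handwheel '{"rot":[[0,0,-108],[0,0,-108],[0,0,-108],[0,0,-108],[0,0,-108],[0,0,-108],[0,0,-108],[0,0,-108],[0,0,-108],[0,0,-108],[0,0,-108],[0,0,-108]],"xyz":[[327,-234,50],[327,-234,50],[327,-234,50],[327,-234,50],[327,-234,50],[327,-234,50],[327,-234,50],[327,-234,50],[327,-234,50],[327,-234,50],[327,-234,50],[327,-234,50]],"grip":[1,1,1,1,1,1,1,1,1,1,1,1]}' 80
python3 -c "
from h import *
st();go([.4625,-.2955,.25],[180,0,128.6])"
```

```text
clock: 1.1
position: [0.4632, -0.2934, 0.2529]
tcp_rot: [-179.9, -0.1, 107.4]
wrist_force: [-0.5, -0.8, 0.5]
finger_gap: 0.999
gripper_force: 0.0
clock 1.1
position [ 0.463 -0.293  0.253]
tcp_rot [-1.79950e+02 -9.80000e-02  1.07361e+02]
joints [-4.29590e+01  3.27000e+00  1.10873e+02  5.00000e-03  6.59670e+01
 -6.03220e+01]
wrist_force [-0.521 -0.752  0.486]
ft_torque [-0.047 -0.027  0.001]
finger_gap 0.999
gripper_force 0.0
xyz [-1.8 -1.3  2.9] rot [ -0.   -0.1 -21.2]
```

```bash
python3 -m handwheel '{"rot":[[0,0,-21],[0,0,-21],[0,0,-21],[0,0,-21],[0,0,-21]],"xyz":[[-2,-1,15],[-2,-1,30],[-2,-1,45],[-2,-1,50],[-2,-1,50]],"grip":[1,1,1,1,1]}' 80
python3 - <<'E'
from h import *
st()
c,K,E=cap('side');t,_,_=cap('top')
a=cv2.resize(c[60:200,300:440],(560,560),interpolation=2)
cv2.imwrite('pics/a1.png',a)
E
```

```text
clock: 1.52
position: [0.4612, -0.2971, 0.2017]
tcp_rot: [-180.0, -0.3, 127.6]
wrist_force: [-0.7, -0.5, -0.3]
finger_gap: 1.0
gripper_force: 0.0
clock 1.517
position [ 0.461 -0.297  0.202]
tcp_rot [-179.958   -0.26   127.614]
joints [-4.33840e+01  6.88400e+00  1.12833e+02 -1.00000e-03  6.05470e+01
 -8.09970e+01]
wrist_force [-0.735 -0.519 -0.327]
ft_torque [-0.011 -0.032  0.045]
finger_gap 1.0
gripper_force 0.0
```

View pics/a1.png

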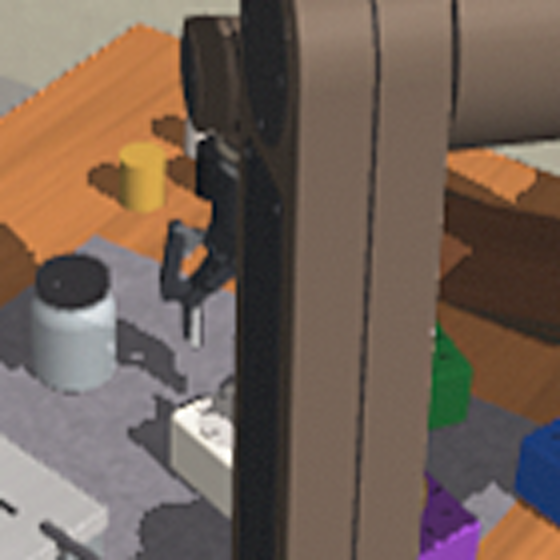

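The arm column hides the key here. The white case with part of its dial is visible below the gripper at crop (205,430), which is consistent with the estimate. I'll descend and close.

```bash
python3 -m handwheel '{"rot":[[0,0,-1],[0,0,-1],[0,0,-1],[0,0,-1],[0,0,-1],[0,0,-1],[0,0,-1],[0,0,-1],[0,0,-1],[0,0,-1],[0,0,-1],[0,0,-1]],"xyz":[[0,2,18],[0,2,36],[0,2,50],[0,2,56],[0,2,56],[0,2,56],[0,2,56],[0,2,56],[0,2,56],[0,2,56],[0,2,56],[0,2,56]],"grip":[1,1,1,1,1,-1,-1,-1,-1,-1,-1,-1]}' 80
python3 -c "
from h import *
st()"
```

```text
clock: 2.62
position: [0.464, -0.2968, 0.1485]
tcp_rot: [180.0, 0.0, 128.8]
wrist_force: [0.3, 1.6, 2.7]
finger_gap: 0.092
gripper_force: 78.8
clock 2.617
position [ 0.464 -0.297  0.148]
tcp_rot [1.79975e+02 2.00000e-02 1.28776e+02]
joints [-4.31660e+01  1.13770e+01  1.14146e+02  2.70000e-02  5.44540e+01
 -8.19580e+01]
wrist_force [0.338 1.586 2.718]
ft_torque [ 0.173 -0.027  0.029]
finger_gap 0.092
gripper_force 78.82
```

Gripped: the gap is about 8 mm for the 9 mm wing, with small side forces. First turn, 50° clockwise.

```bash
python3 -m handwheel '{"rot":[[0,0,6],[0,0,12],[0,0,18],[0,0,24],[0,0,30],[0,0,36],[0,0,42],[0,0,48],[0,0,54],[0,0,60],[0,0,60],[0,0,60]],"xyz":[[0,0,0],[0,0,0],[0,0,0],[0,0,0],[0,0,0],[0,0,0],[0,0,0],[0,0,0],[0,0,0],[0,0,0],[0,0,0],[0,0,0]],"grip":[-1,-1,-1,-1,-1,-1,-1,-1,-1,-1,-1,-1]}'
python3 -c "
from h import *
st()"
```

```text
clock: 3.62
position: [0.4654, -0.2965, 0.1485]
tcp_rot: [179.7, -0.1, 68.7]
wrist_force: [5.2, 2.4, -0.3]
finger_gap: 0.091
gripper_force: 78.5
clock 3.617
position [ 0.465 -0.296  0.149]
tcp_rot [ 1.79723e+02 -9.50000e-02  6.87000e+01]
joints [-43.096  11.412 114.099   0.236  54.267 -21.933]
wrist_force [ 5.25   2.407 -0.251]
ft_torque [ 0.332 -0.79  -0.08 ]
finger_gap 0.091
gripper_force 78.498
```

```bash
python3 -m handwheel '{"rot":[[0,0,0],[0,0,0],[0,0,0],[0,0,0],[0,0,0],[0,0,0],[0,0,0],[0,0,0],[0,0,0],[0,0,0]],"xyz":[[0,0,0],[0,0,0],[0,0,0],[0,0,0],[0,0,0],[0,0,0],[0,0,0],[0,0,0],[0,0,0],[0,0,0]],"grip":[0,0,0,-1,-1,-1,-1,-1,-1,-1]}'
python3 -m handwheel '{"rot":[[0,0,6],[0,0,12],[0,0,18],[0,0,24],[0,0,30],[0,0,36],[0,0,42],[0,0,48],[0,0,54],[0,0,60],[0,0,60],[0,0,60]],"xyz":[[0,0,0],[0,0,0],[0,0,0],[0,0,0],[0,0,0],[0,0,0],[0,0,0],[0,0,0],[0,0,0],[0,0,0],[0,0,0],[0,0,0]],"grip":[-1,-1,-1,-1,-1,-1,-1,-1,-1,-1,-1,-1]}'
python3 -c "
from h import *
st()"
```

```text
clock: 4.45
position: [0.4649, -0.2974, 0.1483]
tcp_rot: [179.7, 0.0, 68.7]
wrist_force: [5.6, -1.4, -2.2]
finger_gap: 0.09
gripper_force: 78.2
clock: 5.45
position: [0.4653, -0.2977, 0.1483]
tcp_rot: [179.8, -0.3, 8.7]
wrist_force: [6.5, -2.6, -4.7]
finger_gap: 0.085
gripper_force: 78.1
clock 5.45
position [ 0.465 -0.298  0.148]
tcp_rot [179.761  -0.295   8.711]
joints [-4.31670e+01  1.14540e+01  1.14074e+02  1.05000e-01  5.41020e+01
  3.80610e+01]
wrist_force [ 6.451 -2.603 -4.725]
ft_torque [-0.359 -0.876 -0.026]
finger_gap 0.085
gripper_force 78.069
```

```bash
python3 -m handwheel '{"rot":[[0,0,0],[0,0,0],[0,0,0],[0,0,0],[0,0,0],[0,0,0],[0,0,0],[0,0,0],[0,0,4],[0,0,8],[0,0,8],[0,0,8]],"xyz":[[-2,0,0],[-2,0,0],[-2,0,0],[-2,0,0],[-2,0,0],[-2,0,0],[-2,0,0],[-2,0,0],[-2,0,0],[-2,0,0],[-2,0,0],[-2,0,0]],"grip":[0,0,0,-1,-1,-1,-1,-1,-1,-1,-1,-1]}'
python3 -c "
from h import *
st()"
python3 -m handwheel '{"rot":[[0,0,4],[0,0,8],[0,0,12],[0,0,12],[0,0,12]],"xyz":[[0,0,0],[0,0,0],[0,0,0],[0,0,0],[0,0,0]],"grip":[-1,-1,-1,-1,-1]}'
python3 -c "
from h import *
st()"
```

```text
clock: 6.45
position: [0.4619, -0.2979, 0.1483]
tcp_rot: [179.9, -0.0, 1.0]
wrist_force: [0.3, -4.6, -0.3]
finger_gap: 0.09
gripper_force: 78.3
clock 6.45
position [ 0.462 -0.298  0.148]
tcp_rot [ 1.79855e+02 -2.60000e-02  9.70000e-01]
joints [-4.33700e+01  1.12350e+01  1.14341e+02 -1.05000e-01  5.43040e+01
  4.57220e+01]
wrist_force [ 0.273 -4.587 -0.342]
ft_torque [-0.752  0.01   0.353]
finger_gap 0.09
gripper_force 78.31
clock: 6.87
position: [0.462, -0.2976, 0.1485]
tcp_rot: [179.7, 0.0, -10.4]
wrist_force: [0.8, -5.0, 0.1]
finger_gap: 0.086
gripper_force: 153.3
clock 6.867
position [ 0.462 -0.298  0.149]
tcp_rot [ 1.7973e+02  2.1000e-02 -1.0412e+01]
joints [-43.29   11.22  114.332  -0.293  54.32   57.293]
wrist_force [ 0.783 -5.048  0.133]
ft_torque [-0.691 -0.101  3.394]
finger_gap 0.086
gripper_force 153.325
```

The moment has jumped to 3.4 N m, so the key is at its stop after about 2.2 rad from its start. I back off the strain, release and lift.

```bash
python3 -m handwheel '{"rot":[[0,0,-4],[0,0,-8],[0,0,-9],[0,0,-9],[0,0,-9],[0,0,-9],[0,0,-9],[0,0,-9],[0,0,-9],[0,0,-9],[0,0,-9],[0,0,-9]],"xyz":[[0,0,0],[0,0,0],[0,0,0],[0,0,0],[0,0,0],[0,0,0],[0,0,0],[0,0,-20],[0,0,-50],[0,0,-80],[0,0,-110],[0,0,-110]],"grip":[-1,-1,-1,-1,0.6,0.6,0.6,0.6,0.6,0.6,0.6,0.6]}'
python3 -c "
from h import *
st();go([.420,.0035,.22],[180,0,81.5-90]);go([.420,.0035,.22],[180,0,81.5+90])"
```

```text
clock: 7.87
position: [0.464, -0.2983, 0.2651]
tcp_rot: [179.7, -0.6, -2.4]
wrist_force: [0.8, -0.9, 0.7]
finger_gap: 0.796
gripper_force: 0.0
clock 7.867
position [ 0.464 -0.298  0.265]
tcp_rot [179.691  -0.555  -2.37 ]
joints [-43.321   2.663 110.159   0.142  66.557  48.995]
wrist_force [ 0.801 -0.879  0.667]
ft_torque [-0.072 -0.059  0.015]
finger_gap 0.796
gripper_force 0.0
xyz [ -56.8 -300.    42.9] rot [ 0.3 -0.6  6.1]
xyz [ -56.8 -300.    42.9] rot [   0.9    0.4 -173.9]
```

```bash
python3 -c "
from h import *
go([.436,.001,.24],[180,0,81.5])"
```

```text
xyz [ -40.5 -298.    23.1] rot [  0.7  -0.2 -83.9]
```

```bash
python3 -m handwheel '{"rot":[[0.7,-0.2,-84],[0.7,-0.2,-84],[0.7,-0.2,-84],[0.7,-0.2,-84],[0.7,-0.2,-84],[0.7,-0.2,-84],[0.7,-0.2,-84],[0.7,-0.2,-84],[0.7,-0.2,-84],[0.7,-0.2,-84],[0.7,-0.2,-84],[0.7,-0.2,-84]],"xyz":[[0,-40,0],[-10,-75,0],[-15,-110,5],[-20,-150,10],[-25,-190,15],[-30,-230,20],[-40,-270,23],[-40,-298,23],[-40,-298,23],[-40,-298,23],[-40,-298,23],[-40,-298,23]],"grip":[0,0,0,0,0,0,0,0,0,0,0,0]}' 40
python3 - <<'E'
from h import *
st();go([.436,.001,.154],[180,0,81.5])
c,K,E=cap('top');s,_,_=cap('side')
o=np.zeros((400,800,3),np.uint8);o[:400,:400]=cv2.resize(c[160:240,340:420],(400,400),interpolation=2);o[:,400:]=cv2.resize(s[120:260,240:380],(400,400),interpolation=2)
cv2.imwrite('pics/a2.png',o)
E
```

```text
clock: 8.87
position: [0.4326, 0.0033, 0.2342]
tcp_rot: [-179.3, -0.4, 82.0]
wrist_force: [-0.0, 0.8, 0.8]
finger_gap: 0.504
gripper_force: 0.0
clock 8.867
position [0.433 0.003 0.234]
tcp_rot [-179.284   -0.422   82.006]
joints [-13.198 -11.147 126.533   0.391  65.365  -5.372]
wrist_force [-0.011  0.796  0.808]
ft_torque [0.003 0.03  0.01 ]
finger_gap 0.504
gripper_force 0.0
xyz [-2.4  4.7 80.1] rot [-0.7 -0.4  0.5]
```

View pics/a2.png

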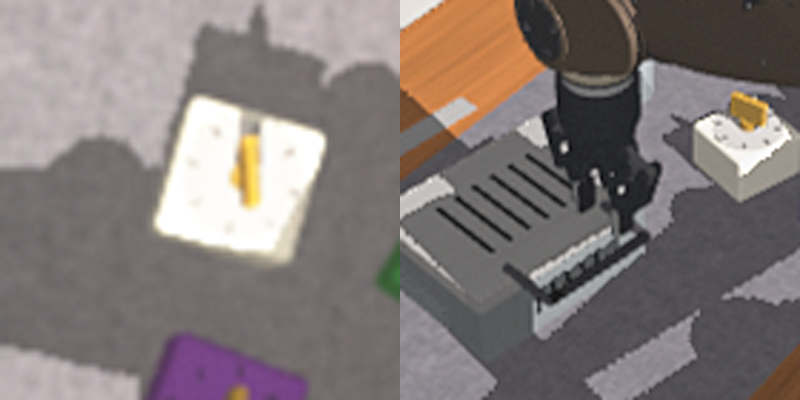

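The key now lies along world x (top crop (250,170)) and stayed there while the gripper went 10° further, so it is at its stop. The gripper hangs over the bar with the hood shut. Descending to pinch the bar.

```bash
python3 -m handwheel '{"rot":[[-0.7,-0.4,0],[-0.7,-0.4,0],[-0.7,-0.4,0],[-0.7,-0.4,0],[-0.7,-0.4,0],[-0.7,-0.4,0],[-0.7,-0.4,0],[-0.7,-0.4,0],[-0.7,-0.4,0],[-0.7,-0.4,0],[-0.7,-0.4,0],[-0.7,-0.4,0]],"xyz":[[-2,5,20],[-2,5,40],[-2,5,60],[-2,5,75],[-2,5,80],[-2,5,80],[-2,5,80],[-2,5,80],[-2,5,80],[-2,5,80],[-2,5,80],[-2,5,80]],"grip":[0,0,0,0,0,0,-1,-1,-1,-1,-1,-1]}' 40
python3 -c "
from h import *
st()"
```

```text
clock: 9.97
position: [0.4384, -0.0001, 0.1561]
tcp_rot: [179.7, 0.1, 81.7]
wrist_force: [2.7, -0.3, 1.6]
finger_gap: 0.124
gripper_force: 39.1
clock 9.967
position [ 0.438 -0.     0.156]
tcp_rot [1.79665e+02 1.03000e-01 8.17410e+01]
joints [-1.3290e+01 -3.6460e+00  1.2920e+02 -9.1000e-02  5.4104e+01 -4.9790e+00]
wrist_force [ 2.734 -0.275  1.56 ]
ft_torque [-0.072 -0.52  -0.206]
finger_gap 0.124
gripper_force 39.132
```

Bar pinched (gap about 10.5 mm). Lifting along the arc to 30° first.

```bash
python3 -m handwheel '{"rot":[[0,0,0],[0,0,0],[0,0,0],[0,0,0],[0,0,0],[0,0,0],[0,0,0],[0,0,0]],"xyz":[[0,2,-19],[0,5,-38],[0,11,-56],[0,17,-74],[0,26,-92],[0,35,-108],[0,35,-108],[0,35,-108]],"grip":[-1,-1,-1,-1,-1,-1,-1,-1]}' 40
python3 -c "
from h import *
st()"
```

```text
clock: 10.63
position: [0.4714, -0.0053, 0.2626]
tcp_rot: [179.9, 0.2, 81.8]
wrist_force: [1.6, -4.2, -2.6]
finger_gap: 0.12
gripper_force: 39.2
clock 10.633
position [ 0.471 -0.005  0.263]
tcp_rot [179.929   0.226  81.795]
joints [-12.914  -7.762 120.46   -0.238  67.212  -4.616]
wrist_force [ 1.622 -4.155 -2.618]
ft_torque [-0.71  -0.108 -0.188]
finger_gap 0.12
gripper_force 39.175
```

```bash
python3 -m handwheel '{"rot":[[0,0,0],[0,0,0],[0,0,0],[0,0,0],[0,0,0],[0,0,0],[0,0,0],[0,0,0],[0,0,0]],"xyz":[[0,11,-16],[0,24,-30],[0,37,-44],[0,52,-56],[0,65,-65],[0,78,-73],[0,85,-76],[0,85,-76],[0,85,-76]],"grip":[-1,-1,-1,-1,-1,-1,-1,-1,-1]}' 40
python3 - <<'E'
from h import *
st()
p=ctrl.get_state()['position'];g=p-[0,0,.054];H=np.array([.6535,-.033,.085]);e=np.array([.989,-.148,0])
d=g-H;print('theta',np.radians(176.9)-np.arctan2(d[2],d@e),np.hypot(d[2],d@e))
s,_,_=cap('side');t,_,_=cap('top');cv2.imwrite('pics/a3.png',cv2.resize(s[60:260,200:400],(600,600),interpolation=2))
E
```

```text
clock: 11.38
position: [0.5547, -0.0182, 0.341]
tcp_rot: [-179.9, 0.4, 81.8]
wrist_force: [-7.3, -5.1, 11.2]
finger_gap: 0.122
gripper_force: 41.5
clock 11.383
position [ 0.555 -0.018  0.341]
tcp_rot [-179.931    0.406   81.759]
joints [-12.221  -0.292 105.037  -0.424  75.296  -3.871]
wrist_force [-7.338 -5.077 11.163]
ft_torque [-0.851  1.099 -0.209]
finger_gap 0.122
gripper_force 41.507
theta 1.0574645687139412 0.2253023259541137
```

View pics/a3.png

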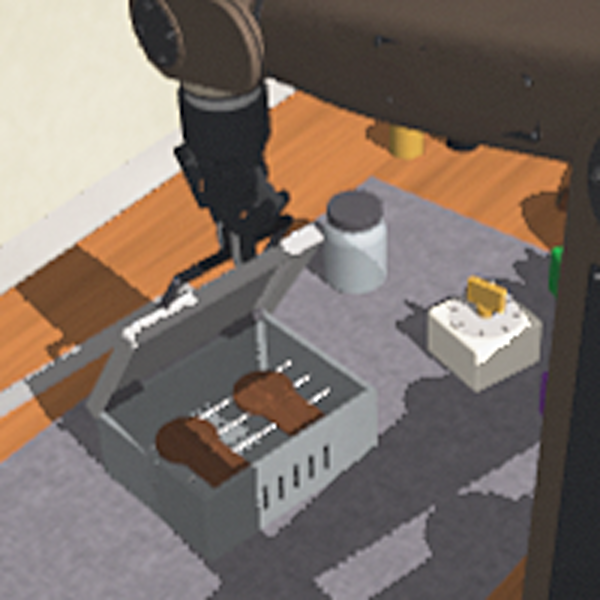

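The hood stands at about 60° with the bar in the fingers (crop (240,250)) and the key unchanged. Going past the balance to about 69°, hold, then check.

```bash
python3 -m handwheel '{"rot":[[0,0,0],[0,0,0],[0,0,0],[0,0,0],[0,0,0],[0,0,0],[0,0,0]],"xyz":[[0,7,-3],[0,14,-7],[0,21,-10],[0,28,-12],[0,32,-13],[0,32,-13],[0,32,-13]],"grip":[-1,-1,-1,-1,-1,-1,-1]}' 40
cat > th.py <<'E'
from h import *
st()
p=ctrl.get_state()['position'];g=p-[0,0,.059];H=np.array([.6535,-.033,.085]);e=np.array([.989,-.148,0])
d=g-H;print('theta',np.radians(176.9)-np.arctan2(d[2],d@e),np.hypot(d[2],d@e))
E
python3 th.py
python3 - <<'E'
from h import *
s,K,E=cap('side');cv2.imwrite('pics/a4.png',cv2.resize(s[100:250,210:360],(600,600),interpolation=2))
H=np.array([.6535,-.033,.085]);e=np.array([.989,-.148,0]);y=np.array([.148,.989,0])
# predicted bar ends px (crop coords) for thetas
for th in(1.05,1.12,1.2,1.28):
    a=np.radians(176.9)-th;b=H+.2203*(np.cos(a)*e+np.sin(a)*np.array([0,0,1]))
    print(th,[((proj(K,E,b+q*y)-[210,100])*4).round().tolist() for q in(.065,-.065)])
E
```

```text
clock: 12.07
position: [0.5866, -0.0234, 0.3541]
tcp_rot: [180.0, 0.5, 81.7]
wrist_force: [-3.9, -7.5, 9.7]
finger_gap: 0.122
gripper_force: 42.1
clock 12.067
position [ 0.587 -0.023  0.354]
tcp_rot [179.95    0.474  81.74 ]
joints [-12.034   3.351  99.944  -0.483  76.624  -3.663]
wrist_force [-3.882 -7.518  9.681]
ft_torque [-1.133  0.899 -0.184]
finger_gap 0.122
gripper_force 42.102
theta 1.2054337619364819 0.2207494429323992
1.05 [[197.0, 209.0], [343.0, 125.0]]
1.12 [[182.0, 192.0], [329.0, 109.0]]
1.2 [[165.0, 174.0], [312.0, 92.0]]
1.28 [[148.0, 157.0], [296.0, 76.0]]
```

View pics/a4.png

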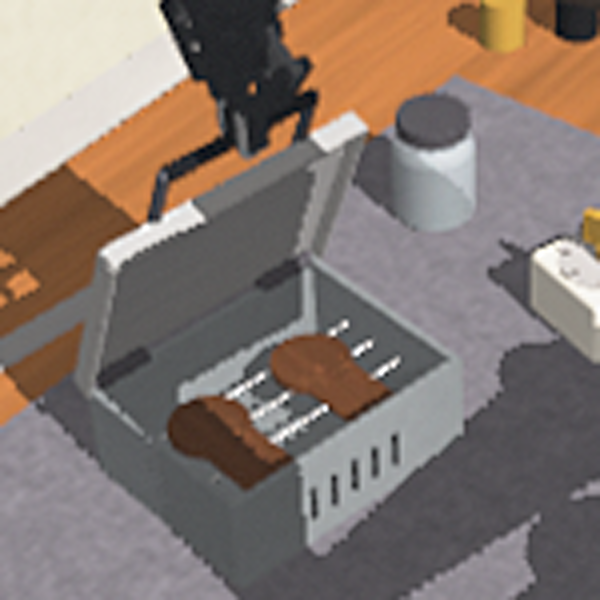

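The bar ends are at crop (163,177) and (313,95), which matches 1.20 rad: past the balance and held. Now bringing it back to about 0.95 rad.

```bash
python3 -m handwheel '{"rot":[[0,0,0],[0,0,0],[0,0,0],[0,0,0],[0,0,0],[0,0,0],[0,0,0],[0,0,0],[0,0,0],[0,0,0],[0,0,0],[0,0,0]],"xyz":[[0,-9,3],[0,-18,7],[0,-25,10],[0,-32,13],[0,-42,19],[0,-50,24],[0,-50,24],[0,-50,24],[0,-50,24],[0,-50,24],[0,-50,24],[0,-50,24]],"grip":[-1,-1,-1,-1,-1,-1,-1,-1,-1,-1,-1,-1]}' 40
python3 th.py
python3 - <<'E'
from h import *
s,K,E=cap('side');cv2.imwrite('pics/a5.png',cv2.resize(s[100:250,210:360],(600,600),interpolation=2))
H=np.array([.6535,-.033,.085]);e=np.array([.989,-.148,0]);y=np.array([.148,.989,0])
for th in(.88,.95,1.02):
    a=np.radians(176.9)-th;b=H+.2203*(np.cos(a)*e+np.sin(a)*np.array([0,0,1]))
    print(th,[((proj(K,E,b+q*y)-[210,100])*4).round().tolist() for q in(.065,-.065)])
E
```

```text
clock: 13.12
position: [0.5362, -0.0152, 0.3278]
tcp_rot: [-179.8, 0.4, 81.8]
wrist_force: [-5.4, -4.7, 6.1]
finger_gap: 0.121
gripper_force: 42.8
clock 13.117
position [ 0.536 -0.015  0.328]
tcp_rot [-179.823    0.352   81.796]
joints [-12.341  -2.175 108.272  -0.378  74.054  -4.033]
wrist_force [-5.433 -4.73   6.137]
ft_torque [-0.827  0.747 -0.138]
finger_gap 0.121
gripper_force 42.848
theta 0.9433840271877818 0.21872279331769218
0.88 [[230.0, 254.0], [376.0, 168.0]]
0.95 [[217.0, 235.0], [363.0, 150.0]]
1.02 [[203.0, 217.0], [349.0, 133.0]]
```

View pics/a5.png

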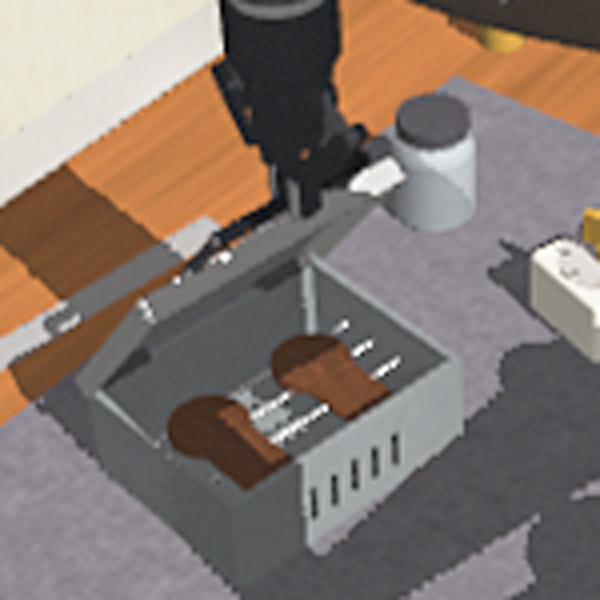

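The bar's left end is at about (213,238) in the crop, which agrees with 0.95 rad. The hood is held still by the fingers, so I hand in.

```bash
python3 -c "
from station import ctrl
print(ctrl.finish_job())"
```

```text
the job is handed in; nothing more can be done
None
```

The job is handed in; no verdict came back. By my measurements the key is at its stop, and the hood was raised to about 1.20 rad and is now held by its handle at about 0.95 rad; the arm's path kept clear of the tin, jar and screwdriver.

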